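# Load the microscope's settling bench

### The arm

A 7-joint arm with a two-finger parallel gripper is mounted at the origin on the work surface. World frame = base frame: x ahead of the robot, y to its left, z up, the work surface at z = 0. Lengths are in m, angles in rad, forces in N, time in s.
With the tool pointing down it reaches from about 0.35 to 0.9 m from the base axis. Payload 8.1 kg.
Tool frame: the origin (TCP) lies on the centre line of the jaws, within the pads' length; the fingertips stand 11 mm ahead of it and the grasp point (between the pads) lies 8 mm behind it (arm.nose_length is the distance from the TCP to the fingertips, in m); z points along the fingers, y is the line along which they close (so a half turn about z gives the same grasp; the last joint's range is limited). The gripper opens to 92 mm and grips with 3 to 60 N. Pads are 19 mm wide; open, the fingers measure 130 mm over their backs; the gripper's body (75 mm by 190 mm) begins 47 mm behind the grasp point.
Start: joints at [-1.422, 0.434, 0.025, 1.573, -0.012, 1.134, -0.075], TCP at [0.156, 0.605, 0.215] pointing down, gripper open.
Joint ranges: [-2.62, 2.62], [-0.44, 2.09], [-1.27, 1.32], [0.08, 2.57], [-1.32, 4.46], [0.12, 2], [-2.74, 2.74]. Speed limits (rad/s): [2.22, 2.22, 3.01, 3.01, 3.14, 3.14, 3.14].

### API

Orientations are given as a rotation vector (axis times angle).
In Python, from cell import arm gives the robot as it stands.
- The arm moves only by the tool jog_arm, never from a script. Its argument "moves" is a list of rows, each a list of 4 numbers: the shift along the tool's x, y, z in m, then the turn about the tool's z in rad. In form: [[tx, ty, tz, spin], ...]. A call has 1 to 20 rows; each row is the pose to reach, as a shift and turn from the pose commanded when the call began, along the tool's axes at that moment; what a row does not reach only later rows make up. A row lasts 1/8 s, in which the tool goes at most 62.5 mm and 10.7 degrees, less where a joint would pass 70% of its speed; a pose out of reach is approached as far as the arm can. A call with a gripper value outside its range is refused whole. "hand" is the finger opening in m, from 0 to 0.0918, set as the call begins (left out, the last holds). The fingers move at their own pace and stop on an object; "newtons" is the grip in N (left out, the last holds). Time passes only in rows, so rows that repeat a pose let the fingers close. It gives the time, the measured TCP pose, the force, the opening and the grip force at its end, in the units of the state.
- arm.observe(): the state, without advancing time (a new reading comes with each control period).
- arm.get_image(name): name is "side" or "top"; returns a dict with "color" (480x640x3 uint8, red, green, blue), "z_map" (480x640 float32, m along the optical axis (not along the pixel's ray), 0 where there is no reading), "fx", "fy", "cx", "cy" (pixels), "rvec" (rotation vector, rad) and "tvec" (3), from world to camera coordinates, as OpenCV has them. Camera axes: x right, y down, z forward; pixel columns grow to the right and rows downward; lengths in m; the calibration is good to about 2 mm. A picture is of the moment at which its call begins.
- arm.sign_off(): hands the job in; it is judged then, once.
The state is a dict: "clock": time; "joints": joint angles; "dq": joint speeds; "joint_efforts": joint torques, N m; "position": TCP position; "ee_rot": TCP orientation; "force": force on the tool from outside, world axes, zero at the start; "ft_torque": the same for the moment, N m; "width": opening from 0.0 (shut) to 1.0 (fully open); "gripper_force": force on a finger pad.
Only numpy, scipy, OpenCV 4.12 (cv2) and the standard library are available. Lean on these libraries where they do the work, as an engineer would, in place of code of your own. Each camera call takes 0.05 s, during which the arm holds its last target. There are 200 camera calls.

### The job

Zero the settling bench: twist the orange knob clockwise to its stop, hold it there a moment and let it spring back. Then lay every sample cartridge on the bench across the narrow top of the pedestal of its own colour, centred, square and level so that it balances there (pedestals whose cartridge is absent stay empty). Once all of them rest in place, twist the knob to its stop once more and let it spring back to start the run; do not disturb the gauge box, shield can, mouse or tip box.

Things in the scene. Friction and masses are not known exactly. Their poses are not given: they have to be found in the camera images.
- cartridge_red: Sample cartridge: square aluminium bar, 120 mm long (its x axis) and 32 x 32 mm thick, with a red band all round near each end; about 0.22 kg, balance point at its middle. Origin at its centre. Its four long sides are alike, any may be underneath, and either end may lead. None if absent.
- pedestal_red: Fixed red pedestal, 45 mm high: red base plate 80 x 46 mm and 10 mm thick, a steel web, and a flat narrow red top strip 28 mm wide (its x axis) and 34 mm long (its y axis). Origin at the centre of its underside. A cartridge lies across the strip, along the pedestal's x axis, overhanging 46 mm at both ends.
- red_top (a point): Centre of the upper face of the red pedestal's top strip, 45 mm above the bench; axes as the pedestal's.
- cartridge_yellow: Sample cartridge: square aluminium bar, 120 mm long (its x axis) and 32 x 32 mm thick, with a yellow band all round near each end; about 0.22 kg, balance point at its middle. Origin at its centre. Its four long sides are alike, any may be underneath, and either end may lead. None if absent.
- pedestal_yellow: Fixed yellow pedestal, 50 mm high: yellow base plate 80 x 46 mm and 10 mm thick, a steel web, and a flat narrow yellow top strip 28 mm wide (its x axis) and 34 mm long (its y axis). Origin at the centre of its underside. A cartridge lies across the strip, along the pedestal's x axis, overhanging 46 mm at both ends.
- yellow_top (a point): Centre of the upper face of the yellow pedestal's top strip, 50 mm above the bench; axes as the pedestal's.
- cartridge_green: Sample cartridge: square aluminium bar, 120 mm long (its x axis) and 32 x 32 mm thick, with a green band all round near each end; about 0.22 kg, balance point at its middle. Origin at its centre. Its four long sides are alike, any may be underneath, and either end may lead. None if absent.
- pedestal_green: Fixed green pedestal, 55 mm high: green base plate 80 x 46 mm and 10 mm thick, a steel web, and a flat narrow green top strip 28 mm wide (its x axis) and 34 mm long (its y axis). Origin at the centre of its underside. A cartridge lies across the strip, along the pedestal's x axis, overhanging 46 mm at both ends.
- green_top (a point): Centre of the upper face of the green pedestal's top strip, 55 mm above the bench; axes as the pedestal's.
- cartridge_blue: Sample cartridge: square aluminium bar, 120 mm long (its x axis) and 32 x 32 mm thick, with a blue band all round near each end; about 0.22 kg, balance point at its middle. Origin at its centre. Its four long sides are alike, any may be underneath, and either end may lead. None if absent.
- pedestal_blue: Fixed blue pedestal, 60 mm high: blue base plate 80 x 46 mm and 10 mm thick, a steel web, and a flat narrow blue top strip 28 mm wide (its x axis) and 34 mm long (its y axis). Origin at the centre of its underside. A cartridge lies across the strip, along the pedestal's x axis, overhanging 46 mm at both ends.
- blue_top (a point): Centre of the upper face of the blue pedestal's top strip, 60 mm above the bench; axes as the pedestal's.
- cartridge_black: Sample cartridge: square aluminium bar, 120 mm long (its x axis) and 32 x 32 mm thick, with a black band all round near each end; about 0.22 kg, balance point at its middle. Origin at its centre. Its four long sides are alike, any may be underneath, and either end may lead. None if absent.
- pedestal_black: Fixed black pedestal, 65 mm high: black base plate 80 x 46 mm and 10 mm thick, a steel web, and a flat narrow black top strip 28 mm wide (its x axis) and 34 mm long (its y axis). Origin at the centre of its underside. A cartridge lies across the strip, along the pedestal's x axis, overhanging 46 mm at both ends.
- black_top (a point): Centre of the upper face of the black pedestal's top strip, 65 mm above the bench; axes as the pedestal's.
- knob_grip (a point): Point on the vertical axis of the knob, 80 mm above the bench, where to grip it. The knob is an orange bar grip, 44 mm long, 16 mm wide, from 58 to 92 mm above the bench (a black disc of 20 mm radius under it), on a fixed white box 90 x 90 x 50 mm. At rest (joint 0) the bar lies along this point's x axis (the box's yaw).
- knob (a joint): Angle of the orange knob, rad: 0 at rest, growing as it is turned clockwise seen from above, hard stop at 1.2. A spring (about 0.03 N m at rest, 0.13 N m at the stop) turns it back to 0 when let go.
- gauge_box: Bystander: fixed grey box 90 x 90 x 50 mm with a round pressure gauge 64 mm wide and 12 mm high on top; origin at the centre of its underside. It and the knob's box swap sides of the bench from start to start.
- shield_can: Bystander: aluminium shield can, 100 mm across, 160 mm high, standing; origin at the centre of its underside.
- mouse: Bystander: black computer mouse 105 x 62 x 30 mm; origin at the centre of its underside.
- tip_box: Bystander: blue open box with small compartments, 100 x 70 x 30 mm; origin at the centre of its underside.
There are look-alikes about, which are no part of the job. Leave any pink or turquoise look-alike of the cartridge_red alone.

How it is judged:
By the outcome, as a careful person would: the job done as asked, in the order asked, and still so for the second after the job is handed in, with the robot touching nothing.
Of cartridge_red, cartridge_yellow, cartridge_green, cartridge_blue, cartridge_black only 3 to 5 are there at a start; the rules pass over those that are not, and their reading is None.
At some moment in a run one of cartridge_red, cartridge_yellow, cartridge_green, cartridge_blue, cartridge_black may be knocked a few centimetres aside while the robot is not near it.
Once in a run the grip may slacken for a moment while it holds something.
It also fails if it takes over 210 s, if anything falls off the work surface, if the arm or the gripper's body presses on something with over 40 N, if the wrist force passes 120 N, or if a joint passes its speed limit or range.

## Working session

There is one attempt and no reset: what is moved stays moved. The work goes in short steps, Python scripts to look and compute and a tool call to move; the robot and the scene stay as the last step left them, time stands still between calls to the robot, and variables do not carry over. Pictures are saved under pics/ and viewed, at most 14 in all, crops included, and the job is handed in when it is done.

Besides the shell and the picture viewer there is one more tool, called after "Call:" by a JSON object that holds its "method" and its "body", one argument or row to a line. jog_arm: Moves the arm, as the interface text tells. Its arguments: {"type":"object","properties":{"moves":{"type":"array"},"hand":{"type":"number"},"newtons":{"type":"number"}},"required":["moves"]}

```bash
ls; mkdir -p pics; cat > h.py <<'E'
import numpy as np, cv2
from cell import arm
from scipy.spatial.transform import Rotation as R
def snap(n,f):
    im=arm.get_image(n); np.savez('pics/%s.npz'%f,**im); cv2.imwrite('pics/%s.png'%f,im['color'][:,:,::-1]); return im
def cloud(im):
    z=im['z_map']; v,u=np.mgrid[:480,:640]
    c=np.stack([(u-im['cx'])/im['fx']*z,(v-im['cy'])/im['fy']*z,z],-1)
    Rm=R.from_rotvec(np.ravel(im['rvec'])).as_matrix()
    return (c-np.ravel(im['tvec']))@Rm
E
python3 - <<'E'
from h import *
a=snap('top','t0'); b=snap('side','s0')
s=arm.observe(); print(s)
for i in(a,b): print(i['rvec'],i['tvec'],i['fx'],i['z_map'].min(),i['z_map'].max())
E
```

```text
pics
{'clock': 0.1, 'joints': array([-1.42156396,  0.43512529,  0.02499705,  1.57400021, -0.01161349,
        1.13402536, -0.07510254]), 'dq': array([ 3.62397395e-04, -3.13793125e-03,  7.47128781e-04, -3.76984939e-03,
       -5.80449419e-04,  1.43925325e-03,  5.54911613e-05]), 'joint_efforts': array([ 2.19588270e-03, -6.69132257e+01,  9.87598300e-01, -3.15151477e+01,
       -6.05030917e-02,  3.74304014e-02,  1.36662688e-04]), 'position': array([0.155679  , 0.60480365, 0.21414343]), 'ee_rot': array([-3.94680325e-01, -3.11664873e+00,  2.21785709e-03]), 'force': array([-0.46885006, -0.10875873,  0.3163917 ]), 'ft_torque': array([0.03844905, 0.05864665, 0.0238176 ]), 'gripper_force': 0.0, 'width': 1.0010729793676716}
[ 2.12060568 -2.14047234  0.18072399] [-0.0861409   0.53140969  1.439294  ] 497.0693821538718 0.0 2.5341547
[ 2.13841282 -0.34912142  0.16477685] [-0.51333222  0.12984555  1.3565199 ] 480.51671033598836 0.0 3.9909692
```

View pics/t0.png

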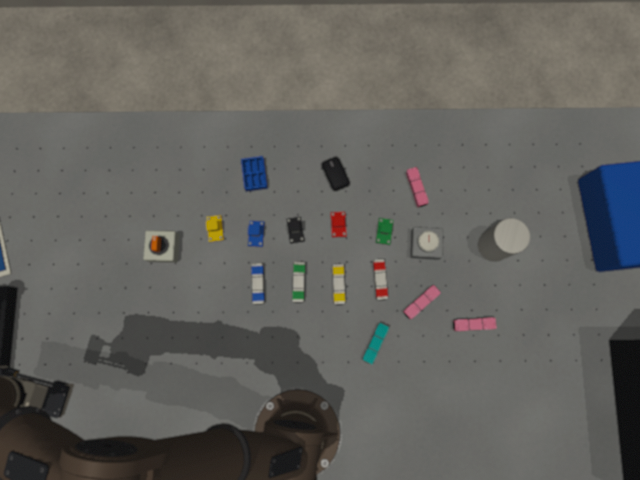

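View pics/s0.png

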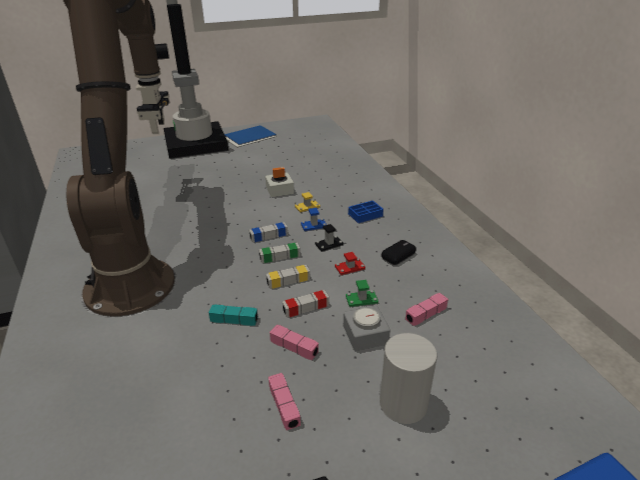

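```bash
cat >> h.py <<'E'
def rect(P,zlo,zhi,c,r):
    m=(P[...,2]>zlo)&(P[...,2]<zhi)&(np.hypot(P[...,0]-c[0],P[...,1]-c[1])<r)
    p=P[m]
    if len(p)<5: return None
    q=cv2.minAreaRect((p[:,:2]*1000).astype(np.float32))
    e=np.linalg.eigh(np.cov(p[:,:2].T))[1][:,1]; 
    return len(p),p.mean(0).round(4),'eig',round(np.degrees(np.arctan2(e[1],e[0])),1),'rect',np.round(q[0],1),np.round(q[1],1),round(q[2],1)
E
python3 - <<'E'
from h import *
t=dict(np.load('pics/t0.npz')); s=dict(np.load('pics/s0.npz'))
Pt=cloud(t);Ps=cloud(s)
px=dict(cblue=(257,283),cgreen=(299,281),cyel=(339,284),cred=(380,279),
 pyel=(215,228),pblue=(256,233),pblk=(295,229),pred=(339,223),pgrn=(385,231),knob=(160,246),gauge=(428,242))
H=dict(pyel=.05,pblue=.06,pblk=.065,pred=.045,pgrn=.055)
for k,(u,v) in px.items():
    c=Pt[v,u]; print(k,c.round(3))
    if k[0]=='c': L=[(.024,.042,.075)]
    elif k[0]=='p': L=[(.005,.016,.055),(H[k]-.008,H[k]+.01,.045)]
    elif k=='knob': L=[(.04,.056,.08),(.084,.1,.05)]
    else: L=[(.04,.054,.08)]
    for l in L:
        print('  T',rect(Pt,l[0],l[1],c,l[2])); print('  S',rect(Ps,l[0],l[1],c,l[2]))
a=cv2.imread('pics/t0.png')[140:310,135:405]; cv2.imwrite('pics/c0.png',cv2.resize(a,None,fx=2.9,fy=2.9,interpolation=cv2.INTER_CUBIC))
b=cv2.imread('pics/s0.png')[150:320,240:440]; cv2.imwrite('pics/c1.png',cv2.resize(b,None,fx=3.5,fy=3.5,interpolation=cv2.INTER_CUBIC))
E
```

```text
cblue [0.432 0.119 0.031]
  T (443, array([0.4306, 0.1168, 0.0317]), 'eig', np.float64(-176.8), 'rect', array([430.4, 116.8]), array([120.9,  33.3]), 3.0)
  S (265, array([0.4328, 0.1122, 0.0299]), 'eig', np.float64(-176.6), 'rect', array([433.9, 114.3]), array([120.8,  44.6]), 5.6)
cgreen [ 0.438 -0.006  0.029]
  T (437, array([ 0.4348, -0.0056,  0.0324]), 'eig', np.float64(178.3), 'rect', array([435.1,  -5.2]), array([ 32.6, 120.6]), 89.3)
  S (322, array([ 0.4364, -0.0107,  0.0302]), 'eig', np.float64(178.0), 'rect', array([437.8,  -7. ]), array([ 42.6, 119.7]), 89.0)
cyel [ 0.427 -0.126  0.033]
  T (445, array([ 0.4265, -0.1257,  0.0322]), 'eig', np.float64(-178.8), 'rect', array([ 428. , -125.7]), array([120.4,  33.1]), 1.2)
  S (387, array([ 0.4289, -0.1302,  0.0301]), 'eig', np.float64(-178.9), 'rect', array([ 430.3, -127.6]), array([120.1,  40.2]), 0.5)
cred [ 0.44  -0.248  0.037]
  T (442, array([ 0.4396, -0.2503,  0.032 ]), 'eig', np.float64(-176.1), 'rect', array([ 440.2, -250.4]), array([119.4,  33.7]), 3.5)
  S (465, array([ 0.4418, -0.255 ,  0.0304]), 'eig', np.float64(
[... 2903 characters left out ...]
 array([93.3, 90.4]), 89.2)
  S (243, array([0.5436, 0.3918, 0.0483]), 'eig', np.float64(151.5), 'rect', array([547.6, 404.2]), array([98.1, 91.6]), 84.6)
  T (88, array([0.5453, 0.409 , 0.0918]), 'eig', np.float64(178.6), 'rect', array([545. , 409.7]), array([16.8, 41.3]), 86.3)
  S (40, array([0.5482, 0.4057, 0.0887]), 'eig', np.float64(177.0), 'rect', array([548.3, 407. ]), array([24.5, 40.9]), 76.6)
gauge [ 0.546 -0.39   0.064]
  T (483, array([ 0.5457, -0.3894,  0.0487]), 'eig', np.float64(-138.6), 'rect', array([ 548.8, -392.4]), array([90.7, 91.3]), 85.8)
  S (623, array([ 0.545 , -0.4091,  0.0482]), 'eig', np.float64(147.5), 'rect', array([ 551.2, -394.4]), array([92.6, 90.9]), 86.0)
```

View pics/c0.png

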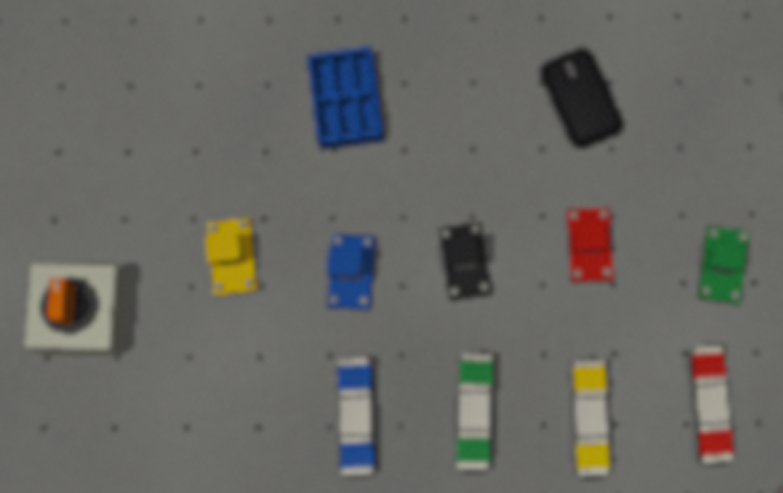

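View pics/c1.png

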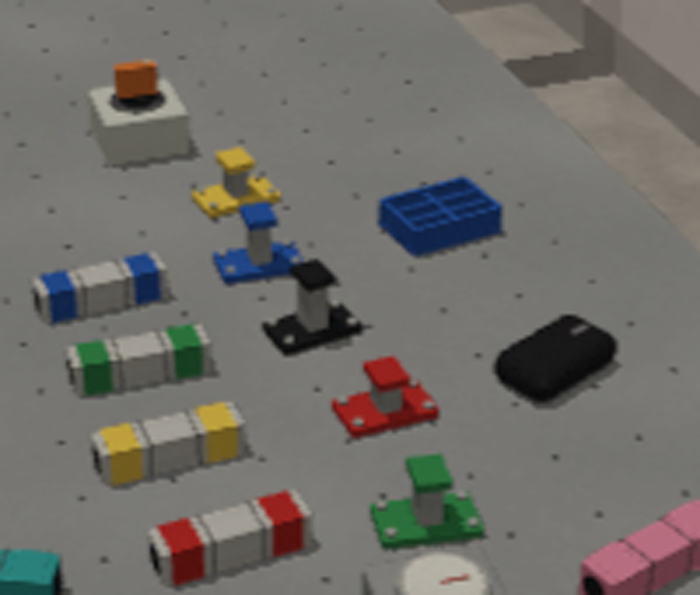

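```bash
cat >> h.py <<'E'
from scipy.optimize import minimize
K=4
def proj(im,p):
    Km=np.array([[im['fx'],0,im['cx']],[0,im['fy'],im['cy']],[0,0,1.]])
    return cv2.projectPoints(np.asarray(p,float),np.ravel(im['rvec']),np.ravel(im['tvec']),Km,None)[0][:,0]
def box(x,y,a,lx,ly,z0,z1):
    c,s=np.cos(a),np.sin(a)
    return [[x+c*i*lx/2-s*j*ly/2,y+s*i*lx/2+c*j*ly/2,z] for i in(-1,1) for j in(-1,1) for z in(z0,z1)]
def colmask(im,col):
    hsv=cv2.cvtColor(cv2.GaussianBlur(im['color'],(0,0),.5),cv2.COLOR_RGB2HSV).astype(int); h,s,v=hsv[...,0],hsv[...,1],hsv[...,2]
    hc=dict(red=0,yellow=25,green=65,blue=110)[col]; d=np.abs((h-hc+90)%180-90)
    return ((d<14)*np.clip((s-70)/80.,0,1)).astype(np.float32)
def fit(im,mask,x0,boxes,ign=None,r=38):
    """boxes: list of (lx,ly,z0,z1)"""
    u,v=proj(im,[[x0[0],x0[1],.02]])[0].astype(int); u0,v0=max(u-r,0),max(v-r,0)
    M=cv2.resize(mask[v0:v0+2*r,u0:u0+2*r].astype(np.float32),None,fx=K,fy=K,interpolation=cv2.INTER_LINEAR)
    hh=lambda b,q:cv2.convexHull(((proj(im,box(*q,*b))-[u0,v0]+.5)*K-.5).astype(np.float32))
    def draw(m,b,q,val): cv2.fillConvexPoly(m,np.round(hh(b,q)*16).astype(np.int32),val,cv2.LINE_AA,4)
    def cost(q):
        q=np.array(q)*[.001,.001,np.pi/180]; m=np.zeros(M.shape,np.uint8); 
        for b in boxes: draw(m,b,q,255)
        w=np.ones_like(M)
        if ign:
            k=np.zeros(M.shape,np.uint8); draw(k,ign,q,255); w[k>0]=0; 
        m=cv2.GaussianBlur(m,(0,0),K*.45)
        return (w*(m/255.-M)**2).sum()/K**2
    s=np.array([x0[0]*1000,x0[1]*1000,np.degrees(x0[2])])
    best=min((minimize(cost,s+d,method='Nelder-Mead',options=dict(initial_simplex=[s+d,s+d+[4,0,0],s+d+[0,4,0],s+d+[0,0,5]],xatol=.02,fatol=.01)) for d in([0,0,0],[2,2,5],[-2,-2,-5])),key=lambda o:o.fun)
    return best.x.round(1),round(best.fun,1)
CB=[(.12,.032,0,.032)]
def PB(H): return [(.08,.046,0,.01),(.028,.034,H-.006,H)]
def hmask(im,P=None,z=.007):
    P=cloud(im) if P is None else P
    return ((P[...,2]>z)&(im['z_map']>0)).astype(np.float32)
E
python3 - <<'E'
from h import *
t=dict(np.load('pics/t0.npz')); s=dict(np.load('pics/s0.npz'))
C=dict(blue=(.4304,.1168,.05),green=(.435,-.0052,-.01),yellow=(.427,-.1257,.02),red=(.440,-.2504,.06))
P=dict(yellow=(.605,.254,.13,.05),blue=(.587,.127,-.08,.06),red=(.615,-.1265,.04,.045),green=(.5905,-.2688,-.1,.055))
for im in (t,s):
    hm=hmask(im)
    for k,c in C.items(): print('C',k,*fit(im,hm,c,CB))
    for k,c in P.items(): print('P',k,*fit(im,colmask(im,k),c[:3],PB(c[3]),(.02,.03,.0101,c[3]-.007)), *fit(im,hm,c[:3],PB(c[3])+[(.02,.02,0,c[3])]))
    print('knobbox',*fit(im,hm,(.545,.409,0),[(.09,.09,0,.05),(.044,.016,.05,.092)]))
E
```

```text
C blue [430.9 117.8   3. ] 141.6
C green [435.6  -5.2  -1.1] 297.3
C yellow [ 428.2 -125.7    1.4] 264.7
C red [ 440.  -251.2    3.3] 466.9
P yellow [606.9 256.2   7.4] 10.0 [606.6 255.2   8.4] 231.8
P blue [589.  128.7  -1.7] 101.9 [588.2 127.2  -3. ] 358.4
P red [ 615.9 -126.     2.6] 22.4 [ 614.7 -127.6    2.7] 219.1
P green [ 593.2 -267.8  -10.6] 81.8 [ 591.6 -269.2   -9.9] 599.0
knobbox [546.2 410.6  -2. ] 73.3
C blue [434.8 120.8   4.3] 667.2
C green [439.2  -2.   -1.7] 1169.2
C yellow [ 431.2 -121.8    1.9] 1264.7
C red [ 444.8 -248.8    3.6] 984.9
P yellow [607.1 255.6  10.6] 76.3 [607.3 246.5 -27.9] 1173.4
P blue [589.2 126.2  -4.7] 127.1 [592.4 128.4  -9.6] 1231.4
P red [ 616.6 -127.5    4. ] 106.9 [ 617.8 -125.1    7.9] 906.2
P green [ 593.  -268.6   -9.7] 75.4 [ 595.8 -266.2   -6.1] 1455.6
knobbox [550.1 415.4  -4.5] 320.7
```

```bash
python3 - <<'E'
from h import *
t=dict(np.load('pics/t0.npz')); s=dict(np.load('pics/s0.npz'))
C=dict(blue=(.4304,.1168,.05),green=(.435,-.0052,-.01),yellow=(.427,-.1257,.02),red=(.440,-.2504,.06))
P=dict(yellow=(.605,.254,.13,.05),blue=(.587,.127,-.08,.06),red=(.615,-.1265,.04,.045),green=(.5905,-.2688,-.1,.055))
for im in (t,s):
    hm=hmask(im,z=.012)
    for k,c in C.items(): print('C',k,*fit(im,hm,c,[(.12,.032,.012,.032)],r=24))
    for k,c in P.items(): print('P',k,*fit(im,colmask(im,k),c[:3],PB(c[3]),(.02,.03,.0101,c[3]-.007),r=20))
E
```

```text
C blue [430.6 117.1   3.1] 6.8
C green [435.1  -5.4  -1.4] 7.0
C yellow [ 427.8 -125.6    1.4] 7.1
C red [ 440.1 -250.8    3.6] 8.9
P yellow [606.9 256.2   7.4] 10.0
P blue [589.  128.7  -1.7] 57.5
P red [ 615.9 -126.     2.6] 22.4
P green [ 593.2 -267.8  -10.6] 81.8
C blue [434.1 115.5   2.7] 246.8
C green [438.3  -7.4  -2. ] 469.5
C yellow [ 430.8 -127.2    1.5] 272.7
C red [ 443.9 -252.3    4. ] 100.2
P yellow [607.1 255.6  10.6] 27.0
P blue [589.2 126.2  -4.7] 38.9
P red [ 616.6 -127.5    4. ] 28.8
P green [ 593.3 -268.8   -9.8] 75.4
```

```bash
cat >> h.py <<'E'
def ontoplane(im,u,v,z):
    Rm=R.from_rotvec(np.ravel(im['rvec'])).as_matrix(); o=-Rm.T@np.ravel(im['tvec'])
    d=np.stack([(u-im['cx'])/im['fx'],(v-im['cy'])/im['fy'],np.ones_like(u,float)],-1)@Rm
    return o+d*((z-o[2])/d[...,2])[...,None]
E
python3 - <<'E'
from h import *
t=dict(np.load('pics/t0.npz')); s=dict(np.load('pics/s0.npz'))
hsv=cv2.cvtColor(t['color'],cv2.COLOR_RGB2HSV)
C=dict(blue=(.4304,.1168),green=(.435,-.0052),yellow=(.4278,-.1257),red=(.440,-.2504))
for n,im in (('t',t),('s',s)):
  v,u=np.mgrid[:480,:640]; W=ontoplane(im,u,v,.032)
  for k,c in C.items():
    m=colmask(im,k)*(np.hypot(W[...,0]-c[0],W[...,1]-c[1])<.075); print(n,k,((W*m[...,None]).sum((0,1))/m.sum()*1000).round(1)[:2],round(float(m.sum()),1))
for k,(a,b) in dict(blue=(256,238),green=(385,228),red=(339,223),yellow=(215,228)).items(): print(k,hsv[b-16:b+17:4,a].tolist())
E
```

```text
t blue [431.9 116.8] 162.5
t green [436.  -5.] 132.9
t yellow [ 428.3 -124.5] 195.3
t red [ 440.9 -248.6] 181.9
s blue [431.   93.3] 180.7
s green [433.6 -28. ] 197.3
s yellow [ 427.  -146.1] 279.1
s red [ 439.3 -269. ] 322.3
blue [[109, 195, 128], [108, 207, 132], [108, 203, 133], [110, 176, 113], [109, 203, 132], [109, 200, 134], [113, 96, 109], [23, 10, 107], [23, 10, 106]]
green [[30, 7, 105], [23, 10, 105], [69, 188, 106], [69, 185, 105], [68, 179, 107], [67, 151, 86], [68, 179, 108], [69, 182, 108], [60, 46, 95]]
red [[30, 7, 106], [2, 94, 130], [1, 228, 151], [2, 225, 151], [2, 230, 152], [1, 207, 128], [2, 225, 152], [2, 219, 150], [42, 12, 109]]
yellow [[38, 10, 106], [25, 204, 171], [25, 241, 177], [25, 241, 177], [25, 240, 168], [25, 240, 173], [25, 241, 178], [25, 203, 151], [30, 7, 107]]
```

```bash
python3 - <<'E'
from h import *
t=dict(np.load('pics/t0.npz'))
o=[]
for k,c,H in (('blue',(.5885,.1275,-.07),.06),('green',(.592,-.268,-.17),.055)):
    u,v=proj(t,[[c[0],c[1],.02]])[0].astype(int); 
    m=colmask(t,k); A=np.dstack([m*255]*3).astype(np.uint8)
    for q in (A,t['color'][:,:,::-1]):
        q=cv2.resize(q[v-20:v+20,u-20:u+20],None,fx=9,fy=9,interpolation=0)
        for b in PB(H):
            h=cv2.convexHull(((proj(t,box(*c,*b))-[u-20,v-20]+.5)*9).astype(np.float32)).astype(int); cv2.polylines(q,[h],True,(0,255,255),1)
        o.append(q)
cv2.imwrite('pics/m0.png',np.hstack([np.vstack(o[:2]),np.vstack(o[2:])])[:,:])
E
python3 -c "
import cv2;a=cv2.imread('pics/m0.png');cv2.imwrite('pics/m0.png',cv2.resize(a,(600,600)))"
```

```text
(no output)
```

View pics/m0.png

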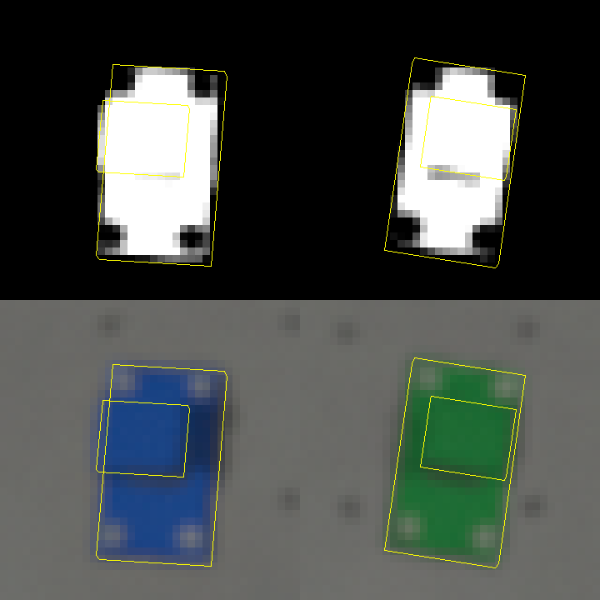

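```bash
cat >> h.py <<'E'
def go(x,y,z,psi):
    s=arm.observe(); Rm=R.from_rotvec(s['ee_rot']).as_matrix()
    d=Rm.T@(np.array([x,y,z])-s['position']); cur=np.degrees(np.arctan2(Rm[1,1],Rm[0,1]))
    sp=-((psi-cur+90)%180-90)
    print('now',s['position'].round(4),'psi',cur.round(2),'tilt',Rm[:,2].round(4),'t',s['clock'],'q7',s['joints'][6].round(2)); print('MOVE',d.round(4),np.radians(sp).round(4))
E
python3 - <<'E'
from h import *
go(.5455,.410,.150,87.5); go(.5455,.410,.075,87.5)
E
```

```text
now [0.1557 0.6048 0.2141] psi 75.57 tilt [-2.0e-04 -1.4e-03 -1.0e+00] t 0.1 q7 -0.08
MOVE [-0.4261 -0.0914  0.0643] -0.2083
now [0.1557 0.6048 0.2141] psi 75.57 tilt [-2.0e-04 -1.4e-03 -1.0e+00] t 0.1 q7 -0.08
MOVE [-0.4261 -0.0913  0.1393] -0.2083
```

Call:
{"method": "jog_arm", "body": {
  "moves": [
    [-0.06,-0.013,0,-0.04],
    [-0.12,-0.026,0,-0.08],
    [-0.18,-0.039,0,-0.12],
    [-0.24,-0.052,0,-0.16],
    [-0.3,-0.065,0.02,-0.2083],
    [-0.36,-0.077,0.04,-0.2083],
    [-0.41,-0.088,0.05,-0.2083],
    [-0.4261,-0.0914,0.0643,-0.2083],
    [-0.4261,-0.0914,0.0643,-0.2083],
    [-0.4261,-0.0914,0.0643,-0.2083]
  ],
  "hand": 0.06
}}

```text
clock: 1.35
position: [0.5437, 0.4125, 0.1508]
ee_rot: [-0.064, -3.14, -0.002]
force: [-0.6, 0.3, 0.3]
width: 0.653
gripper_force: 0.0
```

```bash
python3 - <<'E'
from h import *
go(.5455,.410,.075,87.5)
E
```

```text
now [0.5437 0.4125 0.1508] psi 87.65 tilt [-0.0011  0.0011 -1.    ] t 1.35 q7 0.84
MOVE [-0.002  -0.0025  0.0758] 0.0026
```

Call:
{"method": "jog_arm", "body": {
  "moves": [
    [-0.001,-0.001,0.025,0],
    [-0.002,-0.0025,0.05,0],
    [-0.002,-0.0025,0.0758,0],
    [-0.002,-0.0025,0.0758,0],
    [-0.002,-0.0025,0.0758,0]
  ]
}}

```text
clock: 1.98
position: [0.5472, 0.4096, 0.0763]
ee_rot: [0.066, 3.14, 0.003]
force: [0.0, -0.3, 1.1]
width: 0.655
gripper_force: 0.0
```

Call:
{"method": "jog_arm", "body": {
  "moves": [
    [0,0,0,0],
    [0,0,0,0],
    [0,0,0,0],
    [0,0,0,0],
    [0,0,0,0],
    [0,0,0,0]
  ],
  "hand": 0.0,
  "newtons": 20
}}

```text
clock: 2.72
position: [0.5476, 0.4114, 0.0751]
ee_rot: [0.066, 3.139, 0.007]
force: [3.2, 9.5, -3.8]
width: 0.17
gripper_force: 20.0
```

Call:
{"method": "jog_arm", "body": {
  "moves": [
    [0,0,0,0.12],
    [0,0,0,0.24],
    [0,0,0,0.36],
    [0,0,0,0.48],
    [0,0,0,0.6],
    [0,0,0,0.72],
    [0,0,0,0.84],
    [0,0,0,0.96],
    [0,0,0,1.06],
    [0,0,0,1.14],
    [0,0,0,1.14]
  ]
}}

```text
clock: 4.1
position: [0.5475, 0.4113, 0.0751]
ee_rot: [-1.751, -2.607, -0.006]
force: [1.7, 7.4, -2.1]
width: 0.171
gripper_force: 20.0
```

```bash
python3 - <<'E'
from h import *
go(.5455,.410,.075,87.5); s=arm.observe(); print(s['ft_torque'],s['force'],s['width'],s['gripper_force'])
E
```

```text
now [0.5475 0.4113 0.0751] psi 22.24 tilt [ 0.0015  0.0038 -1.    ] t 4.1 q7 -0.1
MOVE [-0.0004 -0.0023  0.    ] -1.139
[ 1.61449831 -0.3737883   0.07866441] [ 1.68449093  7.42009236 -2.11368718] 0.17115990070328282 19.98771697282791
```

Call:
{"method": "jog_arm", "body": {
  "moves": [
    [0,0,0,0.04],
    [0,0,0,0.08],
    [0,0,0,0.11],
    [0,0,0,0.14],
    [0,0,0,0.14],
    [0,0,0,0.14],
    [0,0,0,0.14],
    [0,0,0,0.14],
    [0,0,0,0.14]
  ]
}}

```text
clock: 5.22
position: [0.5476, 0.4111, 0.0751]
ee_rot: [-1.926, -2.48, -0.006]
force: [2.7, 6.6, -2.1]
width: 0.173
gripper_force: 21.1
```

```bash
python3 - <<'E'
from h import *
go(.5455,.410,.075,87.5); s=arm.observe(); print(s['ft_torque'],s['force'],s['width'],s['gripper_force'])
a=snap('top','t1'); cv2.imwrite('pics/t1c.png',cv2.resize(a['color'][200:290,110:210,::-1],None,fx=5,fy=5))
E
```

```text
now [0.5476 0.4111 0.0751] psi 14.33 tilt [ 0.0015  0.0037 -1.    ] t 5.225 q7 -0.21
MOVE [-0.0006 -0.0023  0.0001] -1.2771
[ 1.51975317 -0.38975441  0.49417985] [ 2.72173328  6.5927646  -2.07064671] 0.17290102254282927 21.146088007371873
```

Call:
{"method": "jog_arm", "body": {
  "moves": [
    [0,0,0,0],
    [0,0,0,0],
    [0,0,0,0],
    [0,0,0,0]
  ]
}}

```text
clock: 5.78
position: [0.5476, 0.4111, 0.0751]
ee_rot: [-1.926, -2.48, -0.006]
force: [1.9, 6.7, -2.2]
width: 0.172
gripper_force: 21.1
```

Call:
{"method": "jog_arm", "body": {
  "moves": [
    [0,0,0,-0.02],
    [0,0,0,-0.02],
    [0,0,0,-0.02],
    [0,0,0,-0.02],
    [0,0,-0.05,-0.02],
    [0,0,-0.1,-0.02],
    [0,0,-0.1,-0.02],
    [0,0,-0.1,-0.02]
  ],
  "hand": 0.09
}}

```text
clock: 6.78
position: [0.5471, 0.4071, 0.1742]
ee_rot: [-1.906, -2.497, 0.002]
force: [-0.2, -0.2, -0.6]
width: 0.963
gripper_force: 0.0
```

```bash
python3 - <<'E'
from h import *
go(.4306,.1181,.15,93.1); go(.4306,.1181,.03,93.1); snap('top','t2'); snap('side','s2')
t=dict(np.load('pics/t2.npz')); hm=hmask(t,z=.012)
C=dict(blue=(.4304,.1168,.05),green=(.435,-.0052,-.01),yellow=(.427,-.1257,.02),red=(.440,-.2504,.06))
for k,c in C.items(): print('C',k,*fit(t,hm,c,[(.12,.032,.012,.032)],r=24))
print(rect(cloud(t),.084,.1,(.5455,.41),.05),rect(cloud(dict(np.load('pics/s2.npz'))),.084,.1,(.5455,.41),.05))
E
```

```text
now [0.5471 0.4071 0.1742] psi 15.27 tilt [-0.001 -0.001 -1.   ] t 6.775 q7 -0.23
MOVE [-0.2481 -0.1885  0.0246] -1.3584
now [0.5471 0.4071 0.1742] psi 15.27 tilt [-0.001 -0.001 -1.   ] t 6.775 q7 -0.23
MOVE [-0.248  -0.1884  0.1446] -1.3584
C blue [430.7 117.1   3.1] 7.1
C green [435.2  -5.4  -1.5] 7.3
C yellow [ 427.8 -125.5    1.5] 8.0
C red [ 439.7 -250.7    3.4] 8.8
(85, array([0.5456, 0.4089, 0.0913]), 'eig', np.float64(-178.6), 'rect', array([545.7, 409.3]), array([42.9, 17.4]), 0.6) (40, array([0.5471, 0.4045, 0.0893]), 'eig', np.float64(-177.4), 'rect', array([548.3, 405.8]), array([42. , 21.1]), 6.1)
```

Call:
{"method": "jog_arm", "body": {
  "moves": [
    [-0.05,-0.038,0.0,-0.17],
    [-0.1,-0.076,0.0,-0.34],
    [-0.15,-0.114,0.0,-0.51],
    [-0.2,-0.152,0,-0.68],
    [-0.248,-0.1884,0.02,-0.85],
    [-0.248,-0.1884,0.04,-1.02],
    [-0.248,-0.1884,0.06,-1.19],
    [-0.248,-0.1884,0.06,-1.3584],
    [-0.248,-0.1884,0.06,-1.3584],
    [-0.248,-0.1884,0.06,-1.3584],
    [-0.248,-0.1884,0.06,-1.3584]
  ],
  "hand": 0.07
}}

```text
clock: 8.25
position: [0.4312, 0.1191, 0.1147]
ee_rot: [0.083, -3.14, 0.0]
force: [-0.2, -0.8, 0.2]
width: 0.763
gripper_force: 0.0
```

```bash
python3 - <<'E'
from h import *
go(.4306,.1181,.016,93.1)
E
```

```text
now [0.4312 0.1191 0.1147] psi 93.03 tilt [-0. -0. -1.] t 8.25 q7 1.32
MOVE [ 0.0007 -0.001   0.0987] -0.0013
```

Call:
{"method": "jog_arm", "body": {
  "moves": [
    [0.0007,-0.001,0.05,0],
    [0.0007,-0.001,0.085,0],
    [0.0007,-0.001,0.0987,0],
    [0.0007,-0.001,0.0987,0],
    [0.0007,-0.001,0.0987,0]
  ]
}}

```text
clock: 8.88
position: [0.4315, 0.1183, 0.0171]
ee_rot: [-0.086, 3.139, 0.001]
force: [-0.8, -0.3, 0.6]
width: 0.759
gripper_force: 0.0
```

Call:
{"method": "jog_arm", "body": {
  "moves": [
    [0,0,0,0],
    [0,0,0,0],
    [0,0,0,0],
    [0,0,0,0],
    [0,0,0,0],
    [0,0,0,0]
  ],
  "hand": 0.0,
  "newtons": 40
}}

```text
clock: 9.62
position: [0.4307, 0.1181, 0.0161]
ee_rot: [-0.086, 3.14, 0.0]
force: [-0.5, 0.3, 2.4]
width: 0.342
gripper_force: 40.0
```

```bash
python3 - <<'E'
from h import *
go(.4306,.1181,.13,93.1); print(arm.observe()['force'],arm.observe()['width'])
E
```

```text
now [0.4307 0.1181 0.0161] psi 93.14 tilt [ 0.e+00  1.e-04 -1.e+00] t 9.625 q7 1.39
MOVE [ 1.000e-04  0.000e+00 -1.139e-01] 0.0007
[-0.54835144  0.28398761  2.44536506] 0.3423144162281662
```

Call:
{"method": "jog_arm", "body": {
  "moves": [
    [0,0,-0.02,0],
    [0,0,-0.05,0],
    [0,0,-0.08,0],
    [0,0,-0.1,0],
    [-0.02,0,-0.11,0.03],
    [-0.06,0,-0.11,0.08],
    [-0.1,0,-0.11,0.12],
    [-0.13,0,-0.11,0.12],
    [-0.15,0,-0.11,0.12],
    [-0.155,0,-0.11,0.12],
    [-0.155,0,-0.11,0.12],
    [-0.155,0,-0.11,0.12]
  ]
}}

```text
clock: 11.12
position: [0.5843, 0.1265, 0.1259]
ee_rot: [-0.102, -3.139, 0.0]
force: [-0.6, 0.3, -2.1]
width: 0.331
gripper_force: 40.0
```

```bash
python3 - <<'E'
from h import *
go(.5873,.1283,.0761,86); s=arm.observe();print(s['width'],s['gripper_force'])
t=snap('top','t3'); b=snap('side','s3')
b=cv2.resize(b['color'][150:260,230:390,::-1],None,fx=4,fy=4,interpolation=2); a=cv2.resize(t['color'][170:290,200:340,::-1],(640,549),interpolation=2)
cv2.imwrite('pics/v3.png',cv2.resize(np.vstack([a,b]),(380,590)))
E
```

```text
now [0.5843 0.1265 0.1259] psi 86.28 tilt [-0.0011 -0.     -1.    ] t 11.125 q7 1.34
MOVE [-0.003   0.002   0.0498] 0.0049
0.3306699232527825 39.997320771217346
```

View pics/v3.png

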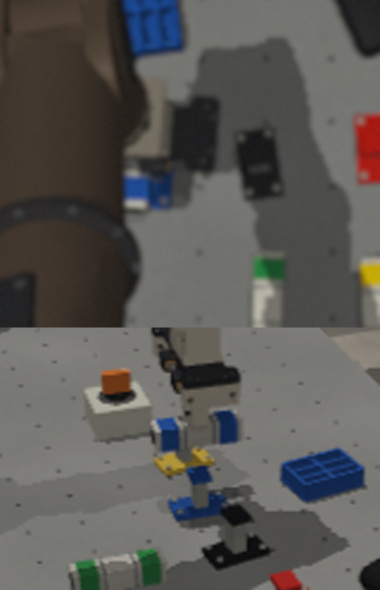

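Call:
{"method": "jog_arm", "body": {
  "moves": [
    [-0.003,0.002,0.015,0.005],
    [-0.003,0.002,0.03,0.005],
    [-0.003,0.002,0.04,0.005],
    [-0.003,0.002,0.046,0.005],
    [-0.003,0.002,0.048,0.005],
    [-0.003,0.002,0.049,0.005],
    [-0.003,0.002,0.049,0.005],
    [-0.003,0.002,0.049,0.005]
  ]
}}

```text
clock: 12.22
position: [0.5887, 0.1284, 0.0774]
ee_rot: [0.11, 3.139, 0.0]
force: [0.0, 0.6, -2.2]
width: 0.339
gripper_force: 40.0
```

```bash
python3 - <<'E'
from h import *
go(.5873,.1283,.0761,86); s=arm.observe();print(s['width'],s['gripper_force'],s['force'],s['ft_torque'])
E
```

```text
now [0.5887 0.1284 0.0774] psi 85.98 tilt [ 6.e-04  2.e-04 -1.e+00] t 12.225 q7 1.35
MOVE [ 0.0014 -0.0002  0.0013] -0.0004
0.339454863238071 39.99710440635681 [ 0.02081582  0.58857247 -2.22636699] [ 0.01019214 -0.01344359 -0.03690268]
```

Call:
{"method": "jog_arm", "body": {
  "moves": [
    [0.001,0,0.0007,0],
    [0.001,0,0.0014,0],
    [0.001,0,0.0014,0],
    [0.001,0,0.0014,0]
  ]
}}

```text
clock: 12.72
position: [0.5875, 0.1285, 0.0763]
ee_rot: [0.11, 3.139, 0.001]
force: [-3.3, -0.0, 4.9]
width: 0.339
gripper_force: 40.0
```

```bash
python3 - <<'E'
from h import *
go(.5873,.1283,.0761,86); s=arm.observe();print(s['width'],s['gripper_force'],s['force'],s['ft_torque'])
E
```

```text
now [0.5875 0.1285 0.0763] psi 85.98 tilt [ 3.e-04  4.e-04 -1.e+00] t 12.725 q7 1.35
MOVE [ 0.0002 -0.0002  0.0002] -0.0004
0.3394123547430397 39.99996900558472 [-3.30239219 -0.00802301  4.91358822] [-0.066002    0.68778622 -0.01148473]
```

Call:
{"method": "jog_arm", "body": {
  "moves": [
    [0,0,0,0],
    [0,0,0,0],
    [0,0,0,0],
    [0,0,-0.03,0],
    [0,0,-0.08,0],
    [0.05,-0.05,-0.08,0],
    [0.1,-0.1,-0.08,0],
    [0.15,-0.133,-0.07,0],
    [0.15,-0.133,-0.06,0],
    [0.15,-0.133,-0.05,0.05],
    [0.15,-0.133,-0.05,0.05]
  ],
  "hand": 0.065
}}

```text
clock: 14.1
position: [0.4282, 0.0061, 0.1254]
ee_rot: [-0.189, -3.135, 0.0]
force: [0.8, 0.1, 0.5]
width: 0.707
gripper_force: 0.0
```

```bash
cat >> h.py <<'E'
def placed(f,x,y,a,H,r=26):
    for n in ('top','side'):
        im=snap(n,f+n[0]); P=cloud(im)
        z0=H+.012
        print(n,fit(im,hmask(im,P,z0),(x,y,np.radians(a)),[(.12,.032,z0,H+.032)],r=r), rect(P,H+.026,H+.04,(x,y),.075))
E
python3 - <<'E'
from h import *
go(.4351,-.0044,.016,88.5)
placed('p4',.5873,.1275,-4,.06)
im=dict(np.load('pics/p4s.npz'));t=dict(np.load('pics/p4t.npz'))
b=cv2.resize(im['color'][150:260,230:390,::-1],None,fx=4,fy=4,interpolation=2); a=cv2.resize(t['color'][170:290,200:340,::-1],(640,549),interpolation=2)
cv2.imwrite('pics/v4.png',cv2.resize(np.vstack([a,b]),(380,590)))
E
```

```text
now [0.4282 0.0061 0.1254] psi 83.11 tilt [-7.e-04 -1.e-04 -1.e+00] t 14.1 q7 1.42
MOVE [-0.0082 -0.0096  0.1094] -0.0941
top (array([586. , 126. ,  -2.9]), np.float64(482.0)) (410, array([0.5908, 0.127 , 0.0923]), 'eig', np.float64(172.8), 'rect', array([587.5, 126.3]), array([ 33.4, 120.3]), 85.8)
side (array([590.2, 124.8,  -4.6]), np.float64(76.0)) (220, array([0.5908, 0.1221, 0.0906]), 'eig', np.float64(175.9), 'rect', array([590.7, 126.2]), array([ 41.4, 120.3]), 86.7)
```

View pics/v4.png

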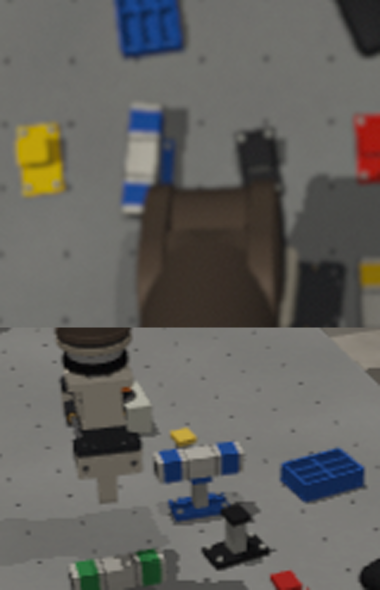

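Call:
{"method": "jog_arm", "body": {
  "moves": [
    [-0.0082,-0.0086,0.03,-0.0941],
    [-0.0082,-0.0086,0.06,-0.0941],
    [-0.0082,-0.0086,0.09,-0.0941],
    [-0.0082,-0.0086,0.105,-0.0941],
    [-0.0082,-0.0086,0.1094,-0.0941],
    [-0.0082,-0.0086,0.1094,-0.0941],
    [-0.0082,-0.0086,0.1094,-0.0941]
  ]
}}

```text
clock: 15.08
position: [0.4364, -0.0032, 0.0169]
ee_rot: [0.04, 3.14, 0.0]
force: [0.6, 0.2, 0.6]
width: 0.705
gripper_force: 0.0
```

```bash
python3 - <<'E'
from h import *
go(.4352,-.0034,.016,88.5)
E
```

```text
now [ 0.4364 -0.0032  0.0169] psi 88.52 tilt [ 1.3e-03  3.0e-04 -1.0e+00] t 15.075 q7 1.64
MOVE [ 0.0012 -0.0003  0.0009] 0.0004
```

Call:
{"method": "jog_arm", "body": {
  "moves": [
    [0,0,0,0],
    [0,0,0,0],
    [0,0,0,0],
    [0,0,0,0],
    [0,0,0,0],
    [0,0,0,0]
  ],
  "hand": 0.0
}}

```text
clock: 15.82
position: [0.4357, -0.0033, 0.0163]
ee_rot: [0.041, 3.141, 0.0]
force: [0.4, -0.4, 2.1]
width: 0.339
gripper_force: 40.0
```

Call:
{"method": "jog_arm", "body": {
  "moves": [
    [0,0,-0.02,0],
    [0,0,-0.05,0],
    [0,0,-0.08,0],
    [0,0,-0.11,0],
    [0,0,-0.14,0],
    [0,0,-0.16,0],
    [0,0,-0.16,0]
  ]
}}

```text
clock: 16.7
position: [0.4363, -0.0032, 0.177]
ee_rot: [0.041, 3.139, 0.001]
force: [-0.4, -0.5, -3.3]
width: 0.336
gripper_force: 40.0
```

```bash
python3 - <<'E'
from h import *
s=arm.observe();print(s['width'],s['gripper_force'],s['force'])
go(.5913,-.2667,.176,80)
E
```

```text
0.3358298235925714 39.997780323028564 [-0.37480914 -0.51607585 -3.28981232]
now [ 0.4363 -0.0032  0.177 ] psi 88.51 tilt [ 2.2e-03  6.0e-04 -1.0e+00] t 16.7 q7 1.51
MOVE [-0.1618 -0.2594  0.0011] 0.1485
```

Call:
{"method": "jog_arm", "body": {
  "moves": [
    [-0.02,-0.03,0,0.02],
    [-0.05,-0.08,0,0.05],
    [-0.08,-0.13,0,0.08],
    [-0.11,-0.18,0,0.11],
    [-0.14,-0.225,0,0.1485],
    [-0.155,-0.25,0,0.1485],
    [-0.162,-0.2594,0,0.1485],
    [-0.162,-0.2594,0.02,0.1485],
    [-0.162,-0.2594,0.05,0.1485],
    [-0.162,-0.2594,0.07,0.1485],
    [-0.162,-0.2594,0.08,0.1485],
    [-0.162,-0.2594,0.085,0.1485],
    [-0.162,-0.2594,0.085,0.1485],
    [-0.162,-0.2594,0.085,0.1485]
  ]
}}

```text
clock: 18.45
position: [0.5913, -0.2671, 0.092]
ee_rot: [0.274, 3.128, -0.0]
force: [0.0, 0.0, -2.4]
width: 0.337
gripper_force: 40.0
```

```bash
python3 - <<'E'
from h import *
s=arm.observe();print(s['width'],s['gripper_force'],s['force'])
go(.5918,-.2667,.0713,80)
E
```

```text
0.33690060623442497 39.99772846698761 [ 0.00741601  0.02504564 -2.4270152 ]
now [ 0.5913 -0.2671  0.092 ] psi 79.99 tilt [ 1.2e-03 -4.0e-04 -1.0e+00] t 18.45 q7 1.98
MOVE [-0.0004  0.0004  0.0207] -0.0001
```

Call:
{"method": "jog_arm", "body": {
  "moves": [
    [-0.0004,0.0004,0.01,0],
    [-0.0004,0.0004,0.016,0],
    [-0.0004,0.0004,0.019,0],
    [-0.0004,0.0004,0.0203,0],
    [-0.0004,0.0004,0.0208,0],
    [-0.0004,0.0004,0.0208,0],
    [-0.0004,0.0004,0.0208,0]
  ]
}}

```text
clock: 19.32
position: [0.5911, -0.2663, 0.0714]
ee_rot: [-0.274, -3.13, -0.001]
force: [-4.3, 2.1, 8.1]
width: 0.333
gripper_force: 40.0
```

```bash
python3 - <<'E'
from h import *
s=arm.observe();print(s['width'],s['gripper_force'],s['force'])
go(.5918,-.2667,.0713,80)
E
```

```text
0.3332484468576975 40.00003159046173 [-4.29902024  2.12974574  8.06658055]
now [ 0.5911 -0.2663  0.0714] psi 79.99 tilt [ 0.e+00  6.e-04 -1.e+00] t 19.325 q7 1.99
MOVE [-0.0008 -0.0002  0.0001] -0.0001
```

Call:
{"method": "jog_arm", "body": {
  "moves": [
    [0,0,0,0],
    [0,0,0,0],
    [0,0,0,0],
    [0,0,-0.03,0],
    [0,0,-0.08,0],
    [0.04,0.025,-0.08,-0.03],
    [0.09,0.055,-0.08,-0.1],
    [0.14,0.085,-0.06,-0.15],
    [0.185,0.1125,-0.05,-0.199],
    [0.185,0.1125,-0.04,-0.199],
    [0.185,0.1125,-0.03,-0.199],
    [0.185,0.1125,-0.03,-0.199]
  ],
  "hand": 0.065
}}

```text
clock: 20.82
position: [0.4294, -0.1245, 0.0999]
ee_rot: [0.036, -3.141, 0.001]
force: [0.4, -0.4, -0.8]
width: 0.708
gripper_force: 0.0
```

```bash
python3 - <<'E'
from h import *
go(.4282,-.1235,.016,91.4)
placed('p5',.591,-.268,-10,.055)
P=cloud(dict(np.load('pics/p5t.npz')))
for c,z in (((.587,.127),.06),((.44,-.25),0),((.428,-.1255),0)): print(rect(P,z+.025,z+.042,c,.075))
E
```

```text
now [ 0.4294 -0.1245  0.0999] psi 91.33 tilt [-4.e-04 -6.e-04 -1.e+00] t 20.825 q7 1.93
MOVE [0.0012 0.001  0.0839] -0.0013
top (array([ 589.3, -267.8,  -10.5]), np.float64(154.7)) (436, array([ 0.5884, -0.2674,  0.087 ]), 'eig', np.float64(170.3), 'rect', array([ 589.5, -267.7]), array([ 33.1, 121.3]), 80.2)
side (array([ 593.4, -269.3,   -9.9]), np.float64(23.9)) (422, array([ 0.5911, -0.271 ,  0.0858]), 'eig', np.float64(169.8), 'rect', array([ 592.4, -270. ]), array([ 38.4, 120.4]), 80.9)
(461, array([0.5863, 0.1263, 0.092 ]), 'eig', np.float64(176.0), 'rect', array([588.1, 126.4]), array([ 34.2, 120.9]), 85.4)
(381, array([ 0.4377, -0.2524,  0.0322]), 'eig', np.float64(-177.8), 'rect', array([ 440.2, -251.5]), array([118.8,  34. ]), 3.2)
None
```

Call:
{"method": "jog_arm", "body": {
  "moves": [
    [0.0012,0.0005,0.04,0],
    [0.0012,0.0005,0.07,0],
    [0.0012,0.0005,0.0839,0],
    [0.0012,0.0005,0.0839,0],
    [0.0012,0.0005,0.0839,0]
  ]
}}

```text
clock: 21.55
position: [0.4282, -0.1234, 0.0173]
ee_rot: [-0.038, 3.14, -0.0]
force: [-0.1, 1.4, 0.2]
width: 0.705
gripper_force: 0.0
```

Call:
{"method": "jog_arm", "body": {
  "moves": [
    [0,0,0,0],
    [0,0,0,0],
    [0,0,0,0],
    [0,0,0,0],
    [0,0,0,0],
    [0,0,0,0]
  ],
  "hand": 0.0
}}

```text
clock: 22.3
position: [0.4276, -0.1232, 0.0167]
ee_rot: [-0.038, 3.141, -0.0]
force: [-1.5, 0.4, 5.2]
width: 0.336
gripper_force: 40.0
```

Call:
{"method": "jog_arm", "body": {
  "moves": [
    [0,0,-0.02,0],
    [0,0,-0.05,0],
    [0,0,-0.08,0],
    [0,0,-0.11,0],
    [0,0,-0.14,0],
    [0,0,-0.165,0],
    [0,0,-0.18,0],
    [0,0,-0.18,0]
  ]
}}

```text
clock: 23.3
position: [0.4277, -0.123, 0.1969]
ee_rot: [-0.039, 3.14, 0.0]
force: [-0.4, -0.3, -1.8]
width: 0.333
gripper_force: 40.0
```

```bash
python3 - <<'E'
from h import *
s=arm.observe();print(s['width'],s['gripper_force'],s['force'])
go(.6065,.2568,.196,98.3)
E
```

```text
0.3330159128782063 39.99926447868347 [-0.41817002 -0.25977187 -1.81292742]
now [ 0.4277 -0.123   0.1969] psi 91.41 tilt [ 1.2e-03  2.0e-04 -1.0e+00] t 23.3 q7 1.85
MOVE [-0.1881  0.3753  0.0012] -0.1202
```

Call:
{"method": "jog_arm", "body": {
  "moves": [
    [-0.02,0.04,0,-0.01],
    [-0.045,0.09,0,-0.03],
    [-0.07,0.14,0,-0.05],
    [-0.095,0.19,0,-0.07],
    [-0.12,0.24,0,-0.09],
    [-0.145,0.29,0,-0.11],
    [-0.17,0.34,0,-0.12],
    [-0.183,0.365,0,-0.12],
    [-0.1873,0.3753,0.0,-0.12],
    [-0.1873,0.3753,0.03,-0.12],
    [-0.1873,0.3753,0.06,-0.12],
    [-0.1873,0.3753,0.09,-0.12],
    [-0.1873,0.3753,0.105,-0.12],
    [-0.1873,0.3753,0.11,-0.12],
    [-0.1873,0.3753,0.11,-0.12],
    [-0.1873,0.3753,0.11,-0.12]
  ]
}}

```text
clock: 25.3
position: [0.6062, 0.2569, 0.0877]
ee_rot: [-0.226, 3.132, 0.001]
force: [0.6, -0.5, -3.3]
width: 0.335
gripper_force: 40.0
```

```bash
python3 - <<'E'
from h import *
s=arm.observe();print(s['width'],s['gripper_force'],s['force'])
go(.6058,.2568,.0667,98.3)
E
```

```text
0.3352892619802119 39.99935030937195 [ 0.62976736 -0.45573662 -3.25835425]
now [0.6062 0.2569 0.0877] psi 98.27 tilt [ 1.6e-03  8.0e-04 -1.0e+00] t 25.3 q7 1.36
MOVE [ 0.0005 -0.      0.021 ] -0.0005
```

Call:
{"method": "jog_arm", "body": {
  "moves": [
    [0.0005,0,0.01,0],
    [0.0005,0,0.016,0],
    [0.0005,0,0.019,0],
    [0.0005,0,0.0203,0],
    [0.0005,0,0.021,0],
    [0.0005,0,0.021,0],
    [0.0005,0,0.021,0]
  ]
}}

```text
clock: 26.18
position: [0.6048, 0.2565, 0.0668]
ee_rot: [0.227, -3.133, -0.0]
force: [-6.0, -1.7, 10.4]
width: 0.335
gripper_force: 40.0
```

```bash
python3 - <<'E'
from h import *
s=arm.observe();print(s['width'],s['gripper_force'],s['force'])
go(.6058,.2568,.0667,98.3); go(.440,-.2494,.15,93.4)
E
```

```text
0.335237008332723 40.00260829925537 [-6.04696834 -1.73932212 10.36478573]
now [0.6048 0.2565 0.0668] psi 98.27 tilt [-3.e-04  3.e-04 -1.e+00] t 26.175 q7 1.36
MOVE [-0.001   0.0001  0.0001] -0.0005
now [0.6048 0.2565 0.0668] psi 98.27 tilt [-3.e-04  3.e-04 -1.e+00] t 26.175 q7 1.36
MOVE [ 0.2359 -0.4769 -0.0833] 0.085
```

Call:
{"method": "jog_arm", "body": {
  "moves": [
    [0,0,0,0],
    [0,0,0,0],
    [0,0,0,0],
    [0,0,-0.03,0],
    [0,0,-0.08,0],
    [0.02,-0.04,-0.12,0],
    [0.05,-0.1,-0.12,0.03],
    [0.08,-0.16,-0.12,0.06],
    [0.11,-0.22,-0.12,0.085],
    [0.14,-0.28,-0.12,0.085],
    [0.17,-0.34,-0.12,0.085],
    [0.2,-0.4,-0.11,0.085],
    [0.22,-0.45,-0.1,0.085],
    [0.2359,-0.4769,-0.09,0.085],
    [0.2359,-0.4769,-0.0833,0.085],
    [0.2359,-0.4769,-0.07,0.085],
    [0.2359,-0.4769,-0.05,0.085],
    [0.2359,-0.4769,-0.05,0.085]
  ],
  "hand": 0.065
}}

```text
clock: 28.42
position: [0.44, -0.2471, 0.1141]
ee_rot: [0.097, -3.138, -0.003]
force: [-1.1, -1.0, 0.6]
width: 0.709
gripper_force: 0.0
```

```bash
python3 - <<'E'
from h import *
placed('p6',.606,.255,8.3,.05)
s=dict(np.load('pics/p6s.npz')); t=dict(np.load('pics/p6t.npz'));P=cloud(t); S=cloud(s)
for n,c,z in (('b',(.587,.127),.06),('g',(.59,-.268),.055),('r',(.44,-.25),0)): print(n,rect(P,z+.025,z+.042,c,.075),rect(S,z+.025,z+.042,c,.075))
go(.440,-.2494,.016,93.4)
b=cv2.resize(s['color'][150:350,220:460,::-1],(720,600),interpolation=2); cv2.imwrite('pics/v6.png',b)
E
```

```text
top (array([604.4, 254.9,   8.3]), np.float64(9.5)) (440, array([0.6036, 0.2541, 0.0823]), 'eig', np.float64(-171.9), 'rect', array([604.3, 254.5]), array([120.8,  34.3]), 7.8)
side (array([564.3, 125.2,   4.2]), np.float64(1697.1)) (15, array([0.6604, 0.2522, 0.0803]), 'eig', np.float64(70.8), 'rect', array([663.5, 257.1]), array([35.9, 10.5]), 71.0)
b (461, array([0.586 , 0.1263, 0.092 ]), 'eig', np.float64(175.9), 'rect', array([587.7, 126.2]), array([ 34.1, 120.7]), 85.8) (78, array([0.63  , 0.1173, 0.0901]), 'eig', np.float64(-135.6), 'rect', array([632.3, 119.4]), array([47.5, 37.1]), 63.7)
g (310, array([ 0.6054, -0.2683,  0.0869]), 'eig', np.float64(162.0), 'rect', array([ 593.1, -268.2]), array([ 32.8, 114.1]), 79.6) (435, array([ 0.5918, -0.2716,  0.0857]), 'eig', np.float64(169.4), 'rect', array([ 592.1, -269.7]), array([ 39.3, 120.9]), 77.2)
r None (451, array([ 0.4418, -0.2547,  0.0307]), 'eig', np.float64(-176.0), 'rect', array([ 443.4, -252.5]), array([121.6,  37.7]), 4.9)
now [ 0.4408 -0.2483  0.1156] psi 93.51 tilt [-2.e-04  4.e-04 -1.e+00] t 28.525 q7 2.24
MOVE [ 0.0008 -0.0011  0.0996] 0.002
```

View pics/v6.png

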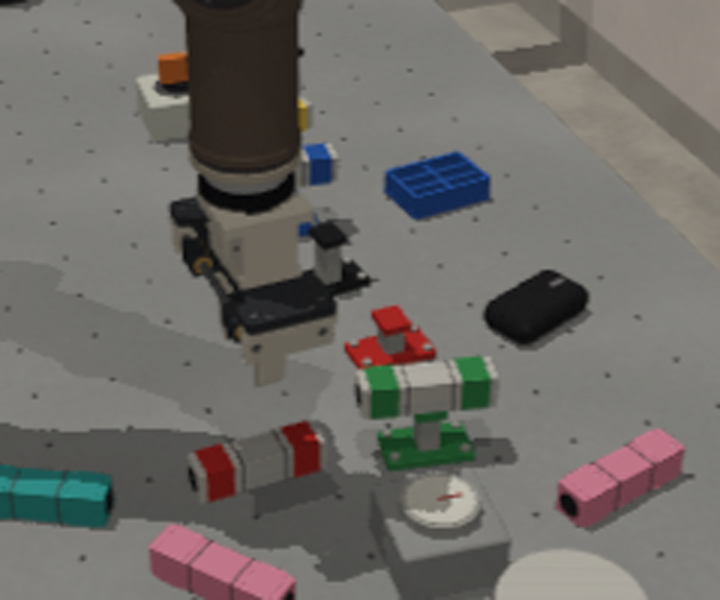

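Call:
{"method": "jog_arm", "body": {
  "moves": [
    [0.0008,-0.0011,0.05,0],
    [0.0008,-0.0011,0.085,0],
    [0.0008,-0.0011,0.0996,0],
    [0.0008,-0.0011,0.0996,0],
    [0.0008,-0.0011,0.0996,0]
  ]
}}

```text
clock: 29.15
position: [0.4405, -0.2508, 0.0172]
ee_rot: [-0.093, 3.138, -0.001]
force: [0.5, -0.8, -1.1]
width: 0.711
gripper_force: 0.0
```

Call:
{"method": "jog_arm", "body": {
  "moves": [
    [0,0,0,0],
    [0,0,0,0],
    [0,0,0,0],
    [0,0,0,0],
    [0,0,0,0],
    [0,0,0,0]
  ],
  "hand": 0.0
}}

```text
clock: 29.9
position: [0.4396, -0.2504, 0.016]
ee_rot: [-0.093, 3.14, 0.0]
force: [0.2, 0.6, 3.4]
width: 0.338
gripper_force: 40.0
```

Call:
{"method": "jog_arm", "body": {
  "moves": [
    [0,0,-0.02,0],
    [0,0,-0.05,0],
    [0,0,-0.08,0],
    [0,0,-0.11,0],
    [0,0,-0.14,0],
    [0,0,-0.155,0],
    [0,0,-0.16,0],
    [0,0,-0.16,0]
  ]
}}

```text
clock: 30.9
position: [0.4392, -0.2502, 0.1753]
ee_rot: [0.093, -3.139, -0.001]
force: [-0.1, -1.2, -1.5]
width: 0.336
gripper_force: 40.0
```

```bash
python3 - <<'E'
from h import *
s=arm.observe();print(s['width'],s['gripper_force'],s['force'])
go(.6159,-.125,.176,93)
E
```

```text
0.336301224026464 39.9928218126297 [-0.14158153 -1.1950822  -1.53387892]
now [ 0.4392 -0.2502  0.1753] psi 93.41 tilt [-8.e-04  4.e-04 -1.e+00] t 30.9 q7 2.2
MOVE [-0.1838  0.1145 -0.0008] 0.0072
```

Call:
{"method": "jog_arm", "body": {
  "moves": [
    [-0.03,0.02,0,0.007],
    [-0.07,0.045,0,0.007],
    [-0.11,0.07,0,0.007],
    [-0.15,0.095,0,0.007],
    [-0.175,0.11,0,0.007],
    [-0.1838,0.1145,0,0.007],
    [-0.1838,0.1145,0.02,0.007],
    [-0.1838,0.1145,0.05,0.007],
    [-0.1838,0.1145,0.075,0.007],
    [-0.1838,0.1145,0.09,0.007],
    [-0.1838,0.1145,0.095,0.007],
    [-0.1838,0.1145,0.095,0.007],
    [-0.1838,0.1145,0.095,0.007]
  ]
}}

```text
clock: 32.52
position: [0.6168, -0.1255, 0.0819]
ee_rot: [-0.082, 3.139, -0.0]
force: [-0.3, -0.1, -1.1]
width: 0.337
gripper_force: 40.0
```

```bash
python3 - <<'E'
from h import *
s=arm.observe();print(s['width'],s['gripper_force'],s['force'])
go(.6157,-.125,.0610,93)
E
```

```text
0.33657730412171044 39.99274671077728 [-0.29758149 -0.08994846 -1.13715966]
now [ 0.6168 -0.1255  0.0819] psi 93.0 tilt [ 1.5e-03 -2.0e-04 -1.0e+00] t 32.525 q7 1.95
MOVE [0.0011 0.0005 0.0209] -0.0
```

Call:
{"method": "jog_arm", "body": {
  "moves": [
    [0.0004,0.0005,0.01,0],
    [0.0004,0.0005,0.016,0],
    [0.0004,0.0005,0.019,0],
    [0.0004,0.0005,0.0203,0],
    [0.0004,0.0005,0.0209,0],
    [0.0004,0.0005,0.0209,0],
    [0.0004,0.0005,0.0209,0]
  ]
}}

```text
clock: 33.4
position: [0.6155, -0.1246, 0.0611]
ee_rot: [0.082, -3.14, -0.001]
force: [-5.2, 1.3, 10.9]
width: 0.343
gripper_force: 40.0
```

```bash
python3 - <<'E'
from h import *
s=arm.observe();print(s['width'],s['gripper_force'],s['force'])
go(.6157,-.125,.0610,93);go(.546,.412,.181,88)
E
```

```text
0.34254237005864324 39.99651610851288 [-5.21618942  1.28184354 10.86516084]
now [ 0.6155 -0.1246  0.0611] psi 93.0 tilt [-1.e-04  6.e-04 -1.e+00] t 33.4 q7 1.96
MOVE [-0.0002 -0.0004  0.0001] -0.0
now [ 0.6155 -0.1246  0.0611] psi 93.0 tilt [-1.e-04  6.e-04 -1.e+00] t 33.4 q7 1.96
MOVE [ 0.0413  0.5396 -0.1196] 0.0873
```

Call:
{"method": "jog_arm", "body": {
  "moves": [
    [0,0,0,0],
    [0,0,0,0],
    [0,0,0,0],
    [0,0,-0.03,0],
    [0,0,-0.08,0],
    [0.02,0.05,-0.12,0],
    [0.044,0.11,-0.12,0.02],
    [0.068,0.17,-0.12,0.04],
    [0.092,0.23,-0.12,0.06],
    [0.116,0.29,-0.12,0.087],
    [0.14,0.35,-0.12,0.087],
    [0.164,0.41,-0.12,0.087],
    [0.188,0.47,-0.12,0.087],
    [0.212,0.53,-0.12,0.087],
    [0.235,0.588,-0.12,0.087],
    [0.235,0.588,-0.12,0.087],
    [0.235,0.588,-0.12,0.087],
    [0.235,0.588,-0.12,0.087]
  ],
  "hand": 0.065
}}

```text
clock: 35.65
position: [0.3517, 0.4482, 0.18]
ee_rot: [0.058, 3.14, -0.002]
force: [1.3, -1.0, -1.1]
width: 0.707
gripper_force: 0.0
```

```bash
python3 - <<'E'
from h import *
go(.5465,.412,.18,88); go(.5465,.412,.075,88)
t=snap('top','t7'); s=snap('side','s7');P=cloud(t);S=cloud(s)
for n,c,z in (('b',(.587,.127),.06),('g',(.59,-.268),.055),('y',(.606,.255),.05),('r',(.615,-.126),.045)): print(n,rect(P,z+.025,z+.042,c,.075)[1:],'\n   ',rect(S,z+.025,z+.042,c,.075)[1:])
cv2.imwrite('pics/v7.png',np.hstack([cv2.resize(t['color'][150:310,135:405,::-1],(400,237),interpolation=2),cv2.resize(s['color'][150:315,240:440,::-1],(400,330),interpolation=2)[:237*1]]) if 0 else np.vstack([cv2.resize(t['color'][160:290,130:410,::-1],(560,260),interpolation=2),cv2.resize(s['color'][150:320,240:440,::-1],(560,340)[:2],interpolation=2)]))
E
```

```text
now [0.3517 0.4482 0.18  ] psi 87.88 tilt [ 5.0e-04 -1.1e-03 -1.0e+00] t 35.65 q7 0.62
MOVE [-1.96e-01 -2.89e-02  1.00e-04] -0.0021
now [0.3517 0.4482 0.18  ] psi 87.88 tilt [ 5.0e-04 -1.1e-03 -1.0e+00] t 35.65 q7 0.62
MOVE [-0.196  -0.0288  0.1051] -0.0021
b (array([0.5865, 0.1263, 0.092 ]), 'eig', np.float64(175.8), 'rect', array([587.5, 126.5]), array([ 34.1, 122.2]), 85.4) 
    (array([0.59  , 0.122 , 0.0901]), 'eig', np.float64(175.5), 'rect', array([589.8, 122.6]), array([ 42.3, 120.8]), 84.8)
g (array([ 0.5881, -0.2673,  0.0871]), 'eig', np.float64(169.6), 'rect', array([ 589.5, -267.8]), array([ 33. , 122.4]), 79.8) 
    (array([ 0.5911, -0.2714,  0.0857]), 'eig', np.float64(169.7), 'rect', array([ 593. , -269.7]), array([ 39.5, 120.5]), 80.0)
y (array([0.6035, 0.254 , 0.0823]), 'eig', np.float64(-172.1), 'rect', array([604. , 254.3]), array([122. ,  34.2]), 8.0) 
    (array([0.6053, 0.2489, 0.0801]), 'eig', np.float64(-171.9), 'rect', array([606. , 251.3]), array([119.4,  44. ]), 4.9)
r (array([ 0.6146, -0.1261,  0.0771]), 'eig', np.float64(-176.9), 'rect', array([ 616.2, -125.9]), array([121.9,  33. ]), 3.1) 
    (array([ 0.6165, -0.1303,  0.0754]), 'eig', np.float64(-176.3), 'rect', array([ 618.9, -126.9]), array([121.6,  39.8]), 4.2)
```

View pics/v7.png

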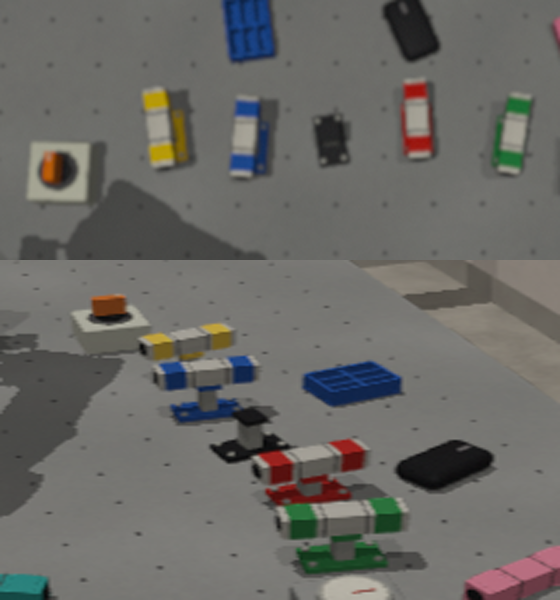

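Call:
{"method": "jog_arm", "body": {
  "moves": [
    [-0.05,-0.007,0,0],
    [-0.1,-0.015,0,0],
    [-0.15,-0.022,0,0],
    [-0.196,-0.0288,0,0],
    [-0.196,-0.0288,0.02,0],
    [-0.196,-0.0288,0.05,0],
    [-0.196,-0.0288,0.08,0],
    [-0.196,-0.0288,0.1,0],
    [-0.196,-0.0288,0.105,0],
    [-0.196,-0.0288,0.105,0],
    [-0.196,-0.0288,0.105,0]
  ]
}}

```text
clock: 37.12
position: [0.5459, 0.415, 0.0763]
ee_rot: [0.054, 3.14, 0.002]
force: [0.4, -0.3, 0.9]
width: 0.706
gripper_force: 0.0
```

Call:
{"method": "jog_arm", "body": {
  "moves": [
    [0,0,0,0],
    [0,0,0,0],
    [0,0,0,0],
    [0,0,0,0],
    [0,0,0,0],
    [0,0,0,0],
    [0,0,0,0]
  ],
  "hand": 0.0,
  "newtons": 20
}}

```text
clock: 38.0
position: [0.5451, 0.4121, 0.075]
ee_rot: [-0.056, -3.14, 0.005]
force: [-2.5, -7.3, 5.6]
width: 0.166
gripper_force: 20.0
```

Call:
{"method": "jog_arm", "body": {
  "moves": [
    [0,0,0,0.12],
    [0,0,0,0.24],
    [0,0,0,0.36],
    [0,0,0,0.48],
    [0,0,0,0.6],
    [0,0,0,0.72],
    [0,0,0,0.84],
    [0,0,0,0.96],
    [0,0,0,1.06],
    [0,0,0,1.14],
    [0,0,0,1.18],
    [0,0,0,1.22],
    [0,0,0,1.25],
    [0,0,0,1.27],
    [0,0,0,1.28],
    [0,0,0,1.28],
    [0,0,0,1.28],
    [0,0,0,1.28],
    [0,0,0,1.28]
  ]
}}

```text
clock: 40.38
position: [0.5464, 0.4144, 0.0751]
ee_rot: [1.917, 2.487, 0.002]
force: [5.6, -0.6, -3.8]
width: 0.179
gripper_force: 20.9
```

```bash
python3 - <<'E'
from h import *
go(.5465,.412,.075,88); s=arm.observe(); print(s['ft_torque'],s['force'],s['width'],s['gripper_force'])
E
```

```text
now [0.5464 0.4144 0.0751] psi 14.73 tilt [ 2.2e-03 -1.0e-04 -1.0e+00] t 40.375 q7 -0.11
MOVE [-0.0023 -0.0005  0.0001] -1.2788
[-0.11462551 -1.24723568  0.45059606] [ 5.6225461  -0.57953177 -3.82996999] 0.17876350321629114 20.887903617694974
```

Torque 0.45 N·m: at the stop. Hold, release, retreat.

Call:
{"method": "jog_arm", "body": {
  "moves": [
    [0,0,0,0],
    [0,0,0,0],
    [0,0,0,0],
    [0,0,0,0]
  ]
}}

```text
clock: 40.88
position: [0.5464, 0.4144, 0.0751]
ee_rot: [1.917, 2.486, 0.002]
force: [5.9, -0.8, -3.4]
width: 0.173
gripper_force: 20.9
```

Call:
{"method": "jog_arm", "body": {
  "moves": [
    [0,0,0,-0.02],
    [0,0,0,-0.02],
    [0,0,0,-0.02],
    [0,0,0,-0.02],
    [0,0,-0.05,-0.02],
    [0,0,-0.1,-0.02],
    [0,0,-0.12,-0.02],
    [0.0,-0.05,-0.12,-0.02],
    [0.0,-0.1,-0.12,-0.02],
    [0.0,-0.13,-0.12,-0.02],
    [0.0,-0.13,-0.12,-0.02],
    [0.0,-0.13,-0.12,-0.02]
  ],
  "hand": 0.09
}}

```text
clock: 42.38
position: [0.4201, 0.3819, 0.1954]
ee_rot: [1.894, 2.506, 0.002]
force: [0.5, -0.2, -0.1]
width: 0.983
gripper_force: 0.0
```

```bash
python3 - <<'E'
from h import *
t=snap('top','t8'); s=snap('side','s8');P=cloud(t);S=cloud(s)
print(arm.observe()['position'])
for n,c,z in (('b',(.587,.127),.06),('g',(.59,-.268),.055),('y',(.606,.255),.05),('r',(.615,-.126),.045)): print(n,(rect(P,z+.025,z+.042,c,.075) or [0])[1:],'\n   ',(rect(S,z+.025,z+.042,c,.075) or [0])[1:])
print(rect(P,.084,.1,(.5455,.41),.05),rect(S,.084,.1,(.5455,.41),.05))
cv2.imwrite('pics/v8.png',np.vstack([cv2.resize(t['color'][160:290,130:410,::-1],(560,260),interpolation=2),cv2.resize(s['color'][150:320,240:440,::-1],(560,340),interpolation=2)]))
E
```

```text
[0.42054385 0.38163316 0.19512496]
b (array([0.5866, 0.1261, 0.0922]), 'eig', np.float64(175.9), 'rect', array([587.2, 126.2]), array([ 34.5, 121.4]), 85.9) 
    (array([0.589 , 0.1219, 0.0903]), 'eig', np.float64(176.5), 'rect', array([589.9, 123.4]), array([ 48.7, 119.8]), 89.0)
g (array([ 0.5886, -0.2673,  0.0871]), 'eig', np.float64(169.2), 'rect', array([ 589.4, -267.9]), array([ 33.1, 119.7]), 79.9) 
    (array([ 0.5914, -0.2716,  0.0855]), 'eig', np.float64(169.7), 'rect', array([ 592.5, -270. ]), array([ 38.7, 119.7]), 80.8)
y (array([0.6034, 0.2544, 0.082 ]), 'eig', np.float64(-171.9), 'rect', array([604.7, 254.9]), array([121. ,  33.6]), 8.4) 
    (array([0.6061, 0.2497, 0.0801]), 'eig', np.float64(-171.5), 'rect', array([608. , 250.9]), array([122.6,  42.9]), 5.9)
r (array([ 0.6146, -0.126 ,  0.0771]), 'eig', np.float64(-176.9), 'rect', array([ 616.3, -125.8]), array([121.7,  33.1]), 3.1) 
    (array([ 0.6175, -0.1301,  0.0757]), 'eig', np.float64(-176.6), 'rect', array([ 619. , -126.2]), array([120.8,  41.5]), 2.5)
(93, array([0.5453, 0.4083, 0.0921]), 'eig', np.float64(178.1), 'rect', array([544.8, 408.4]), array([42. , 18.2]), 2.2) (40, array([0.5491, 0.4041, 0.0893]), 'eig', np.float64(173.3), 'rect', array([547.7, 403.4]), array([41.8, 23. ]), 2.5)
```

View pics/v8.png

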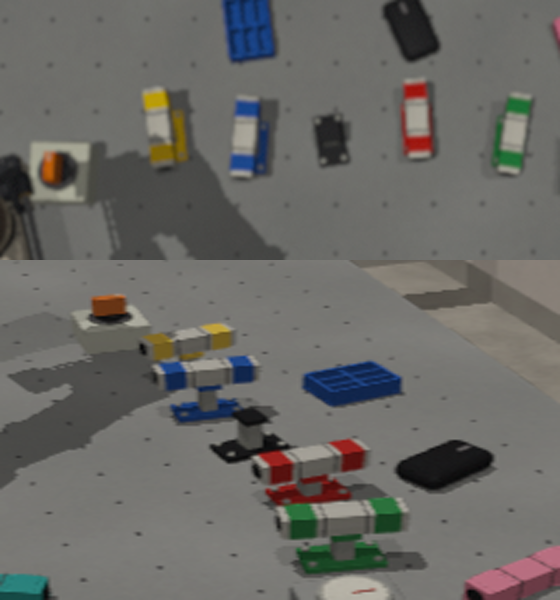

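The picture shows all four cartridges level on their own pedestals and the black pedestal empty. The knob, at about (52,168) in the top view, is back at rest.

```bash
python3 -c "
from cell import arm
print(arm.sign_off())"
```

```text
the job is handed in; nothing more can be done
None
```

Job handed in: I zeroed the knob, laid the blue, green, yellow and red cartridges on their pedestals (black was absent), then twisted the knob to its stop again and it sprang back; the last pictures show all four level and centred to about 2 mm.

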